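Hold a stove burner level over its seat

ROBOT

A 7-joint arm with a two-finger parallel gripper is mounted at the origin on the work surface. World frame = base frame: x ahead of the robot, y to its left, z up, the work surface at z = 0. Lengths are in m, angles in degrees, forces in N, time in s.
With the tool pointing down it reaches from about 0.425 to 0.875 m from the base axis. Payload 4.7 kg.
Tool frame: the origin (TCP) lies on the centre line of the jaws, within the pads' length; the fingertips stand 11 mm ahead of it and the grasp point (between the pads) lies 8 mm behind it (finger_overhang is the x of the fingertips in the tool frame, in m); x points along the fingers, z is the direction in which the jaws open and shut, and the axes are right-handed (so a half turn about x gives the same grasp; the last joint's range is limited). The gripper opens to 87 mm and grips with 3 to 60 N. Pads are 19 mm wide; open, the fingers measure 117 mm over their backs; the gripper's body (75 mm by 190 mm) begins 51 mm behind the grasp point.
Start: joints at [-74.479, 18.392, -4.016, 83.108, 1.295, 78.541, -3.26], TCP at [0.165, 0.629, 0.234] pointing down, gripper open.
Joint ranges: [-163.93, 163.93], [-17.29, 119.83], [-79.2, 71.16], [3.27, 140.29], [-89.18, 269.18], [5.43, 117.66], [-154.24, 154.24]. Speed limits (degrees/s): [147.25, 147.25, 180, 180, 180, 180, 180].

INTERFACE

Orientations are given as [roll, pitch, yaw] about the fixed x, y, z axes, in that order (R = Rz(yaw) Ry(pitch) Rx(roll)).
In Python, from cell import get_obs, read_camera, sign_off, cut_out, finger_overhang gives the robot as it stands.
- The arm moves only by the tool servo_tool, never from a script. Its argument "rows" is one flat list of numbers, 5 for each row, row after row: the shift along the world's x, y, z in mm, then the turn about the world's z in degrees, then the closure, from 0 (fully open) to 1 (shut). A call has 1 to 10 rows; each row is the pose to reach, as a shift and turn from the pose commanded when the call began; what a row does not reach only later rows make up. A row lasts 1/12 s, in which the tool goes at most 41.7 mm and 7.16 degrees, less where a joint would pass 70% of its speed; a pose out of reach is approached as far as the arm can. A call with a gripper value outside its range is refused whole. The fingers move at their own pace and stop on an object; "force" is the grip in N (left out, the last holds). Time passes only in rows, so rows that repeat a pose let the fingers close. It gives the time, the measured TCP pose, the force and the opening at its end, in the units of the state.
- get_obs(): the state, without advancing time (a new reading comes with each control period).
- read_camera(name): name is "scene" or "top" or "wrist"; returns a dict with "frame" (480x640x3 uint8, blue, green, red), "range_z" (480x640 float32, m along the optical axis (not along the pixel's ray), 0 where there is no reading), "intrinsics" (3x3 intrinsics, pixels), "k1" (the pictures are not rectified: a ray, as slopes to the right and down, at radius r is drawn at 1 + k1 r^2 times it, then the intrinsics apply), "cam_to_world" (4x4, takes a point from camera to world coordinates); the wrist camera has in their place "tool_from_camera" (4x4, takes a point from camera to tool coordinates, whose origin is the TCP and whose axes are the tool frame's). Camera axes: x right, y down, z forward; pixel columns grow to the right and rows downward; lengths in m; the calibration is good to about 2 mm. A picture is of the moment at which its call begins: read the wrist's pose just before it.
- sign_off(): hands the job in, once; it reports no verdict.
Trained networks look in a picture, given as the dict that the camera call returned (one of the last four; its "shot" number tells which), for a name from the list of things; names that differ only in an ending like _2 or _b are one class to them, and where a whole thing is asked for, a point or a joint stands for the part that bears it (a point fixed in the world has none). Each returns a list of dicts, best first, with "score" (0 to 1); they miss things now and then, are a little off and sometimes report something else, mostly with a low value. They report only what shows in the picture. A call takes as long as a camera call.
- cut_out(name, picture): "pixels" (480x640 bool, what is visible of it) and "extent" ([centre column, centre row, width, height] in pixels, round what is visible of it).
The state is a dict: "time_s": time; "qpos": joint angles; "joint_velocities": joint speeds; "effort": joint torques, N m; "tool_pos": TCP position; "tool_rot": TCP orientation; "force": force on the tool from outside, world axes, zero at the start; "wrist_torque": the same for the moment, N m; "grip_width": finger opening in m.
Only numpy, scipy, OpenCV 4.12 (cv2) and the standard library are available. Lean on these libraries where they do the work, as an engineer would, in place of code of your own. Each camera call takes 0.05 s, during which the arm holds its last target.

TASK

The stove's cast-iron burner has been scrubbed and is ready to go back. Pick it up by its balance point, on the tube a little behind the round head, carry it level over to the open stove frame and hold it there lined up to go in: flame side up, head centred over the ring seat, tube along the slot in the frame, about 4 cm clear above the seat. Keep it level the whole way, don't knock the frame or disturb the valve, wrench, wire brush and mug, and finish while still holding it steady, so that I can screw the gas valve onto the end of the tube.

Things in the scene. Friction and masses are not known exactly. Their poses are not given: they have to be found in the camera images.
- burner: Loose cast-iron gas burner, 0.65-0.9 kg, 282 mm long, flame side up: round head 84 mm wide, 48 mm high with a brass cap; straight round tube 26 mm thick from the head's side, flared to 48 mm at its far end. Origin: centre of the head's underside, on the counter. z up out of the cap; -x along the tube to the flared end. Tube axis level, 24 mm above the underside (tube's lowest line 11 mm).
- burner_balance (a point): The burner's balance point (centre of mass along the tube), on the tube's axis 72 mm from the head's centre, that is 30 mm behind the head's rim; 24 mm above the underside. Axes as the burner's. The tube here is plain, round, 26 mm wide.
- burner_tail (a point): Centre of the open flared end of the tube, on the tube's axis 240 mm from the head's centre. Axes as the burner's.
- stove: Fixed open stove frame of grey angle steel on four feet, 280 x 280 mm, its rim 110 mm above the counter; the pan support is off, so it is open from above. Origin: on the counter under the middle of the frame. Its -x side has a slot, open at the top, for the burner's tube, between cheeks 66 mm apart; its z points up.
- stove_seat (a point): Centre of the burner's ring seat in the middle of the stove frame (bright steel ring, 76 mm outside and 52 mm inside diameter, on two straps), on the ring's top face, 70 mm above the counter and 40 mm below the rim. The burner head's underside belongs on it. Axes as the stove's: the tube must run along its -x.
- stove_slot (a point): Middle of the tube rest at the bottom of the slot in the frame's -x side, 140 mm from the seat's centre and 78 mm above the counter. Axes as the stove's.
- valve: Loose brass gas valve with a black knob, 68 mm long, 26 mm high, lying beside the stove's slot. Origin: underside. Leave alone.
- wrench: Loose steel wrench, 170 mm long along its x, lying by the stove's slot. Origin: underside. Leave alone.
- wire_brush: Loose wire brush with a wooden back, 200 x 24 x 27 mm, long along its x, lying beside the burner. Origin: underside. Leave alone.
- mug: White mug, 76 mm in diameter, 85 mm high, handle at its +y. Origin: underside centre. Leave alone.

How it is judged:
By the outcome, as a careful person would: the job done as asked, in the order asked, and still so for the second after the job is handed in, while the arm keeps its last pose, push and grip.
It also fails if it takes over 48 s, if anything falls off the work surface, if the arm or the gripper's body presses on something with over 40 N, if the wrist force passes 120 N, or if a joint passes its speed limit or range.

## Working session

There is one attempt and no reset: what is moved stays moved. The work goes in short steps, Python scripts to look and compute and a tool call to move; the robot and the scene stay as the last step left them, time stands still between calls to the robot, and variables do not carry over. Pictures are saved under pics/ and viewed, and the job is handed in when it is done.

Besides the shell and the picture viewer there is one more tool, called after "Emit:" by a JSON object that holds its "api" and its "payload". servo_tool: Moves the arm, as the interface text tells. Its arguments: {"type":"object","properties":{"rows":{"type":"array"},"force":{"type":"number"}},"required":["rows"]}

```bash
mkdir -p pics; ls
cat > h.py <<'E'
import numpy as np,cv2
from cell import *
def pts(p,mask):
    z=p["range_z"];K=np.array(p["intrinsics"]);v,u=np.nonzero(mask&(z>0))
    d=z[v,u];xd=(u-K[0,2])/K[0,0];yd=(v-K[1,2])/K[1,1]
    x,y=xd.copy(),yd.copy()
    for _ in range(10):
        s=1+p["k1"]*(x*x+y*y);x=xd/s;y=yd/s
    P=np.stack([x*d,y*d,d,np.ones_like(d)])
    return P,u,v
def world(p,mask,T=None):
    P,u,v=pts(p,mask)
    T=np.array(p["cam_to_world"]) if T is None else T
    return (T@P)[:3].T,u,v
E
python3 - <<'E'
from h import *
o=get_obs();print(o)
for n in("scene","top"):
    p=read_camera(n);cv2.imwrite(f"pics/{n}0.png",p["frame"]);print(n,p["k1"],np.round(p["intrinsics"],1).tolist(),np.round(p["cam_to_world"],3).tolist())
    for t in("burner","stove","valve","wrench","wire_brush","mug"):
        for r in cut_out(t,p)[:2]:
            w,_,_=world(p,r["pixels"]);print(t,round(r["score"],2),np.round(r["extent"]),r["pixels"].sum(),np.round(np.median(w,0),3),np.round(np.percentile(w,[2,98],axis=0),3).tolist() if len(w) else None)
E
```

```text
pics
{'time_s': 0.0, 'qpos': array([-74.47826138,  18.4401674 ,  -4.01733751,  83.17453815,
         1.29562165,  78.54023578,  -3.26219159]), 'joint_velocities': array([-0.00769279, -0.08934429,  0.02558013,  0.0756647 , -0.06258006,
        0.00676578,  0.08756196]), 'effort': array([-4.23889978e-04, -4.91279840e+01, -4.04216694e-01, -3.12525129e+01,
       -6.39966619e-02,  4.39159304e-02,  1.91307240e-04]), 'tool_pos': array([0.16499364, 0.62816499, 0.23245237]), 'tool_rot': array([-177.00446963,   89.89019377, -101.71682027]), 'force': array([0.55145228, 0.38750107, 0.34054663]), 'wrist_torque': array([-0.02290323,  0.02485998, -0.03102252]), 'grip_width': 0.08670422783128418}
scene 0.0035572154686111107 [[499.2, 0.0, 313.1], [0.0, 499.2, 245.5], [0.0, 0.0, 1.0]] [[-0.088, 0.649, -0.756, 1.404], [0.996, 0.064, -0.06, 0.027], [0.01, -0.758, -0.652, 0.807], [0.0, 0.0, 0.0, 1.0]]
burner 0.93 [231. 250.  38.  88.] 1850 [ 0.605 -0.232  0.037] [[0.389, -0.308, -0.0], [0.654, -0.177, 0.051]]
stove 0.78 [441. 278. 163. 125.] 15929 [0.622 0.227 0.039] [[0.457, 0.076, 0.001], [0.755, 0.36
[... 573 characters left out ...]
0.569 -0.24   0.038] [[0.389, -0.3, 0.022], [0.643, -0.181, 0.05]]
stove 0.64 [194. 209. 147. 150.] 18482 [0.599 0.223 0.033] [[0.46, 0.075, 0.024], [0.744, 0.356, 0.112]]
valve 0.61 [160. 317.  23.  27.] 395 [0.376 0.281 0.021] [[0.351, 0.268, 0.01], [0.414, 0.304, 0.027]]
wrench 0.88 [252. 324.  18.  67.] 562 [0.375 0.088 0.007] [[0.295, 0.072, 0.002], [0.438, 0.104, 0.011]]
wire_brush 0.76 [358. 252.  36.  85.] 1026 [ 0.522 -0.134  0.025] [[0.432, -0.166, 0.003], [0.617, -0.103, 0.031]]
mug 0.75 [288. 143.  50.  42.] 1497 [0.771 0.028 0.037] [[0.726, -0.03, -0.001], [0.8, 0.066, 0.086]]
mug 0.56 [192. 208. 144. 148.] 18174 [0.599 0.223 0.033] [[0.461, 0.075, 0.026], [0.743, 0.355, 0.112]]
```

View pics/scene0.png

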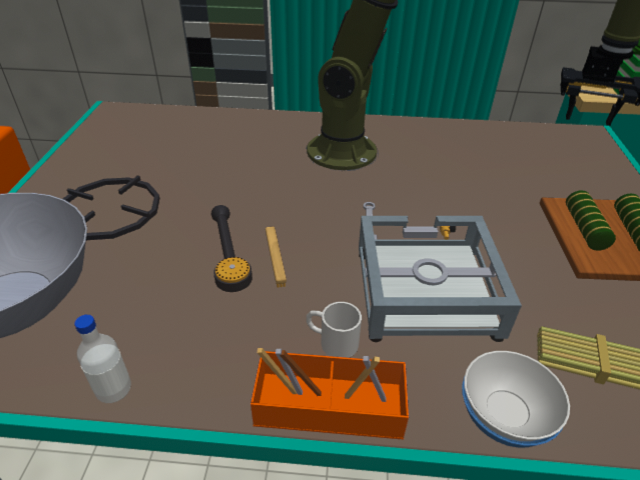

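View pics/top0.png

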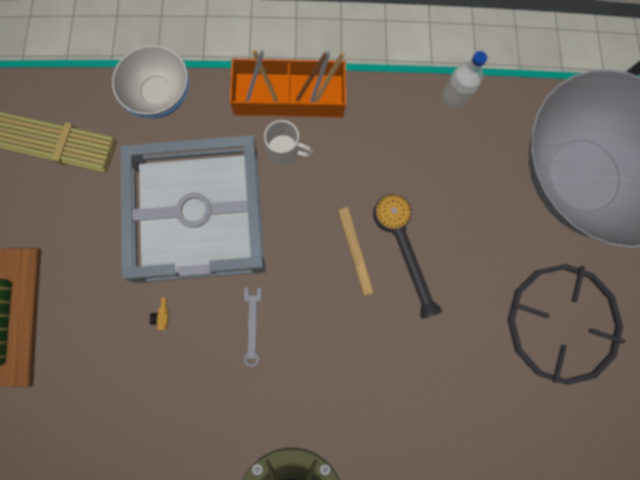

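```bash
cat > m.py <<'E'
from h import *
for n in("scene","top"):
    p=read_camera(n);f=p["frame"].astype(int)
    b=cut_out("burner",p)[0]["pixels"];b=cv2.dilate(b.astype(np.uint8),np.ones((5,5)))>0
    w,u,v=world(p,b);c=f[v,u]
    yel=(c[:,2]-c[:,0]>60)&(w[:,2]>0.035)
    (cx,cy),r=cv2.minEnclosingCircle(w[yel,:2].astype(np.float32));print(n,"cap",cx,cy,r,"mean",w[yel].mean(0))
    hd=np.array([cx,cy]);d=np.linalg.norm(w[:,:2]-hd,axis=1)
    t=(d>0.055)&(d<0.19)&(w[:,2]>0.030)&(w[:,2]<.042)
    vx,vy,x0,y0=cv2.fitLine(w[t,:2].astype(np.float32),cv2.DIST_HUBER,0,.001,.001).ravel()
    if vx<0: vx,vy=-vx,-vy
    # lateral offset of head from line
    print(" yaw",np.degrees(np.arctan2(vy,vx)),"n",t.sum(),"head off line",(cx-x0)*-vy+(cy-y0)*vx,"topz",np.percentile(w[t,2],95))
    q=np.array([x0,y0])+((cx-x0)*vx+(cy-y0)*vy-0.072)*np.array([vx,vy]);print(" balance",q)
    s=cut_out("stove",p)[0]["pixels"];s=cv2.dilate(s.astype(np.uint8),np.ones((7,7)))>0
    w,u,v=world(p,s)
    rim=(w[:,2]>0.102)&(w[:,2]<.118)
    rr=cv2.minAreaRect(w[rim,:2].astype(np.float32)*1000);print(" rim",rr,np.median(w[rim,2]))
    c0=np.array(rr[0])/1000
    rg=(abs(w[:,2]-.07)<.008)&(np.linalg.norm(w[:,:2]-c0,axis=1)<.06)
    for k in range(2):
        rad=np.linalg.norm(w[:,:2]-c0,axis=1);g=rg&(rad<.0395+.003)
        (a,bb),r=cv2.minEnclosingCircle(w[g,:2].astype(np.float32));c0=np.array([a,bb])
    print(" ring",a,bb,r,np.median(w[g,2]))
    img=cv2.resize(p["frame"],None,fx=4,fy=4,interpolation=cv2.INTER_CUBIC)
    e=dict(scene=(430,270),top=(192,215))[n]
    cv2.imwrite(f"pics/z{n}.png",img[max(0,4*e[1]-300):4*e[1]+300,max(0,4*e[0]-400):4*e[0]+400])
E
python3 m.py
```

```text
scene cap 0.6159465909004211 -0.21765634417533875 0.04012514650821686 mean [ 0.62083901 -0.21396242  0.04682987]
 yaw 19.688341 n 345 head off line -0.0021544024 topz 0.03888006094045615
 balance [ 0.54743    -0.23988496]
 rim ((604.501220703125, 216.86572265625), (285.6164855957031, 281.2547607421875), 5.509544849395752) 0.11010547587018182
 ring 0.6054110527038574 0.21706631779670715 0.04230472818017006 0.06951066651782967
top cap 0.6113314032554626 -0.2165040522813797 0.038652487099170685 mean [ 0.60959433 -0.21591682  0.04638207]
 yaw 20.296534 n 606 head off line -0.00075621903 topz 0.0385015333517259
 balance [ 0.5435396  -0.24077007]
 rim ((602.2061767578125, 215.22250366210938), (283.2913513183594, 279.65594482421875), 5.694949150085449) 0.1091453237095496
 ring 0.6031666398048401 0.2157023549079895 0.042376790195703506 0.06885833920544204
```

```bash
ls pics
```

```text
scene0.png
top0.png
zscene.png
ztop.png
```

View pics/ztop.png

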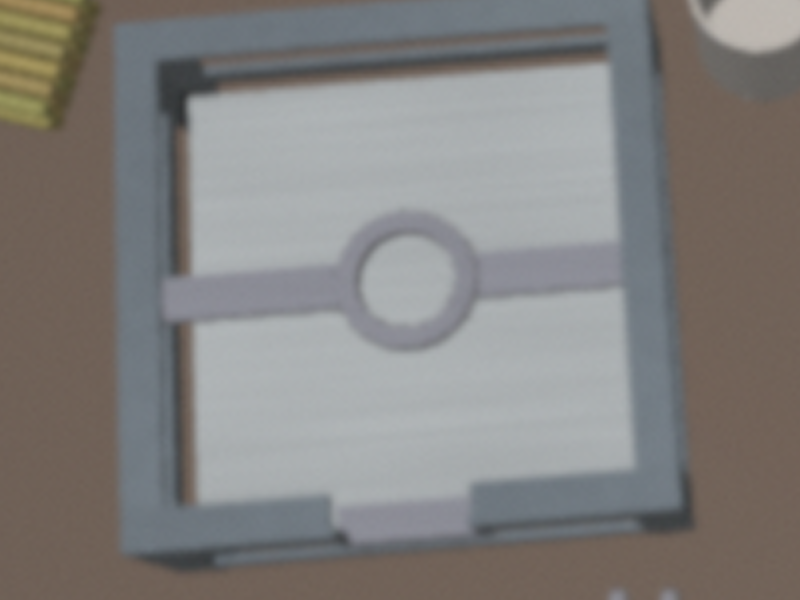

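```bash
cat >> h.py <<'E'
from scipy.spatial.transform import Rotation as R
def tool(o=None):
    o=o or get_obs();M=np.eye(4);M[:3,:3]=R.from_euler("xyz",o["tool_rot"],degrees=True).as_matrix();M[:3,3]=o["tool_pos"];return M
def st():
    o=get_obs();M=tool(o);print("t",o["time_s"],"tcp",np.round(o["tool_pos"]*1000,1),"x",np.round(M[:3,0],3),"zyaw",round(np.degrees(np.arctan2(M[1,2],M[0,2])),2),"q",np.round(o["qpos"],1),"F",np.round(o["force"],1),"T",np.round(o["wrist_torque"],2),"w",round(o["grip_width"]*1000,1))
E
python3 -c "
from h import *
st()"
```

```text
t 1.0 tcp [165.1 628.7 233.6] x [ 0.  0. -1.] zyaw 75.29 q [-74.5  18.4  -4.   83.1   1.3  78.5  -3.3] F [ 0.3 -0.7  0.1] T [-0.01  0.01 -0.01] w 86.7
```

Emit:
{"api": "servo_tool", "payload": {"rows": [19,-22,0,-5,0,38,-44,0,-10,0,57,-66,0,-15,0,76,-88,0,-20,0,95,-110,0,-25,0,114,-132,0,-30,0,133,-154,0,-35,0,152,-176,0,-40,0,171,-198,0,-45,0,190,-220,0,-50,0]}}

```text
time_s: 1.83
tool_pos: [0.3559, 0.4075, 0.2338]
tool_rot: [33.8, 90.0, 58.8]
force: [1.0, 0.2, 0.9]
grip_width: 0.0873
```

Emit:
{"api": "servo_tool", "payload": {"rows": [13,-23,0,-5,0,27,-46,0,-10,0,40,-69,0,-15,0,54,-92,0,-20,0,67,-115,0,-25,0,81,-138,0,-30,0,94,-161,0,-35,0,108,-184,0,-40,0,121,-207,0,-45,0,135,-229,0,-50,0]}}

```text
time_s: 2.67
tool_pos: [0.4906, 0.1784, 0.2339]
tool_rot: [68.9, 90.0, 43.9]
force: [-0.4, -0.3, -0.3]
grip_width: 0.0867
```

Emit:
{"api": "servo_tool", "payload": {"rows": [5,-28,0,-4.5,0,10,-56,0,-9,0,15,-84,0,-13.5,0,20,-112,0,-18,0,25,-140,0,-22.5,0,30,-168,0,-27,0,35,-196,0,-31.5,0,40,-224,0,-36,0,45,-252,0,-40.5,0,50,-280,0,-45,0]}}

```text
time_s: 3.5
tool_pos: [0.5402, -0.1016, 0.2339]
tool_rot: [94.9, 90.0, 24.9]
force: [0.1, -0.2, -0.3]
grip_width: 0.0868
```

Emit:
{"api": "servo_tool", "payload": {"rows": [1,-25,0,0,0,2,-50,0,0,0,3,-75,0,0,0,4,-100,0,0,0,5,-120,0,0,0,5,-140,0,0,0,5,-140,0,0,0,5,-140,0,0,0]}}

```text
time_s: 4.17
tool_pos: [0.5447, -0.2415, 0.2336]
tool_rot: [-46.0, 90.0, -115.8]
force: [-0.3, 0.3, 0.6]
grip_width: 0.0872
```

```bash
cat > w.py <<'E'
from h import *
import sys
M=tool();st()
p=read_camera("wrist");cv2.imwrite(f"pics/{sys.argv[1]}.png",p["frame"])
T=M@np.array(p["tool_from_camera"])
r=cut_out("burner",p)
if r:
    print(r[0]["score"],r[0]["extent"])
    b=cv2.dilate(r[0]["pixels"].astype(np.uint8),np.ones((5,5)))>0
    w,u,v=world(p,b,T);c=p["frame"][v,u].astype(int)
    yel=(c[:,2]-c[:,0]>60)&(w[:,2]>0.03)
    (cx,cy),rad=cv2.minEnclosingCircle(w[yel,:2].astype(np.float32));print("cap",cx,cy,rad,"mean",w[yel].mean(0))
    d=np.hypot(w[:,0]-cx,w[:,1]-cy)
    z=w[:,2]-np.median(w[yel,2])+.048
    t=(d>0.05)&(d<0.19)&(z>0.03)&(z<.042)
    vx,vy,x0,y0=cv2.fitLine(w[t,:2].astype(np.float32),cv2.DIST_HUBER,0,.001,.001).ravel()
    if vx<0: vx,vy=-vx,-vy
    q=np.array([x0,y0])+((cx-x0)*vx+(cy-y0)*vy-0.072)*np.array([vx,vy])
    print("yaw",np.degrees(np.arctan2(vy,vx)),t.sum(),"bal",q,"headoff",(cx-x0)*-vy+(cy-y0)*vx)
E
python3 w.py w1
```

```text
t 4.1667 tcp [ 544.7 -241.5  233.6] x [-0. -0. -1.] zyaw -69.87 q [-17.2  14.6  46.   92.7 -10.7  77.3 -39.7] F [-0.3  0.3  0.6] T [-0.03  0.15  0.05] w 87.2
```

View pics/w1.png

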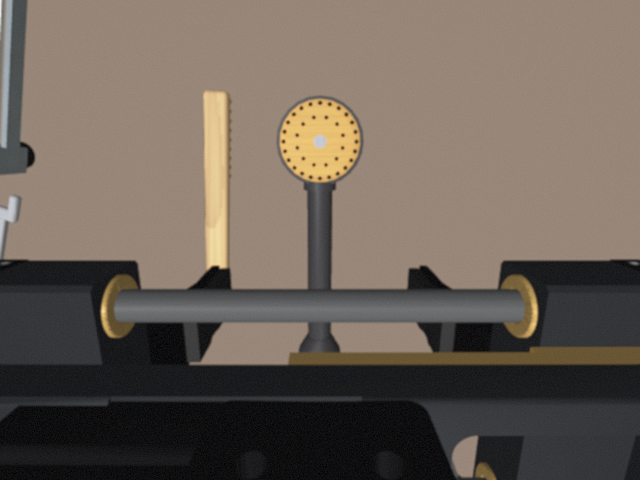

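```bash
cat > w2.py <<'E'
from h import *
M=tool();p=read_camera("wrist");T=M@np.array(p["tool_from_camera"])
f=p["frame"].astype(int)
m=np.zeros((480,640),bool);m[92:190,270:370]=1
w,u,v=world(p,m,T);c=f[v,u];yel=(c[:,2]-c[:,0]>60)&(w[:,2]>.03)
W=w[yel];(cx,cy),rad=cv2.minEnclosingCircle(W[:,:2].astype(np.float32));print("cap",cx,cy,rad,W.mean(0))
m[:]=0;m[195:280,295:345]=1
w,u,v=world(p,m,T);print("floor z",np.median(w[w[:,2]<.015,2]))
for lo in(.03,.034):
    t=w[w[:,2]>lo];vx,vy,x0,y0=cv2.fitLine(t[:,:2].astype(np.float32),cv2.DIST_HUBER,0,.001,.001).ravel()
    if vx<0: vx,vy=-vx,-vy
    q=np.array([x0,y0])+((cx-x0)*vx+(cy-y0)*vy-0.072)*np.array([vx,vy])
    print(len(t),t[:,2].max(),"yaw",np.degrees(np.arctan2(vy,vx)),"bal",q,"headoff",(cx-x0)*-vy+(cy-y0)*vx)
E
python3 w2.py
```

```text
cap 0.6132954359054565 -0.21667969226837158 0.039067987352609634 [ 0.61390593 -0.21641711  0.04564507]
floor z -0.001302924246003756
1725 0.037886848901567405 yaw 20.067411 bal [ 0.5454802 -0.2408745] headoff -0.0005432088
1012 0.037886848901567405 yaw 20.068876 bal [ 0.54548705 -0.24089317] headoff -0.0005251728
```

Emit:
{"api": "servo_tool", "payload": {"rows": [0,0,-25,0,0,0,0,-50,0,0,0,0,-75,0,0,0,0,-100,0,0,0,0,-120,0,0,0,0,-140,0,0,0,0,-150,0,0,0,0,-150,0,0]}}

```text
time_s: 4.98
tool_pos: [0.5439, -0.2381, 0.0812]
tool_rot: [-131.5, 89.7, 158.9]
force: [-0.2, 0.4, -0.4]
grip_width: 0.0874
```

```bash
python3 -c "
from h import *
st();p=read_camera('wrist');cv2.imwrite('pics/w3.png',p['frame']);st()"
```

```text
t 4.9833 tcp [ 543.9 -238.1   81.2] x [-0.004  0.002 -1.   ] zyaw -69.6 q [-14.1  22.9  42.8 102.4 -17.4  61.8 -34.7] F [-0.2  0.4 -0.4] T [-0.01  0.19  0.02] w 87.4
t 5.0333 tcp [ 544.9 -239.    83. ] x [-0.002  0.001 -1.   ] zyaw -69.63 q [-14.1  22.8  42.9 102.3 -17.4  61.9 -34.7] F [ 0.6  0.2 -0.4] T [-0.05  0.12 -0.01] w 86.6
```

View pics/w3.png

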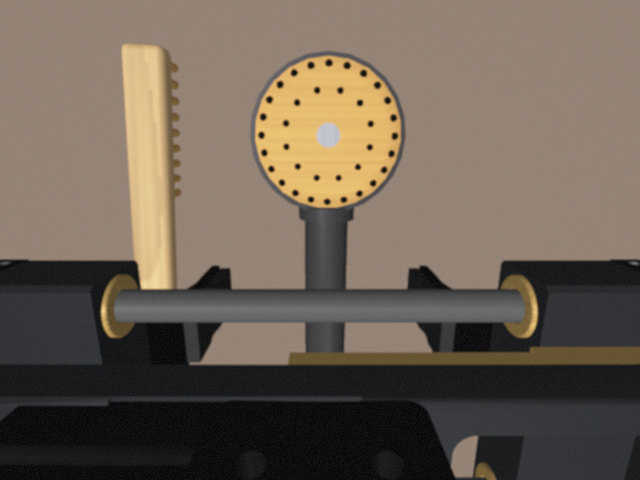

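Emit:
{"api": "servo_tool", "payload": {"rows": [0,-0.5,-10,0,0,0,-0.5,-22,0,0,0,-0.5,-34,0,0,0,-0.5,-44,0,0,0,-0.5,-53,0,0,0,-0.5,-60,0,0,0,-0.5,-64,0,0,0,-0.5,-67,0,0,0,-0.5,-67,0,0,0,-0.5,-67,0,0]}}

```text
time_s: 5.87
tool_pos: [0.5453, -0.241, 0.0168]
tool_rot: [25.0, 90.0, -44.7]
force: [0.0, -0.1, 0.5]
grip_width: 0.0871
```

Emit:
{"api": "servo_tool", "payload": {"rows": [0,0,0,0,0,0,0,0,0,0,0,0,0,0,0]}}

```text
time_s: 6.12
tool_pos: [0.5454, -0.2409, 0.017]
tool_rot: [54.0, 90.0, -15.7]
force: [-0.5, 0.6, -0.2]
grip_width: 0.0869
```

```bash
python3 -c "
from h import *
st();p=read_camera('wrist');cv2.imwrite('pics/w4.png',p['frame']);st()"
```

```text
t 6.1167 tcp [ 545.4 -240.9   17. ] x [ 0.001 -0.    -1.   ] zyaw -69.71 q [-11.6  27.8  40.4 104.7 -21.6  55.3 -31.7] F [-0.5  0.6 -0.2] T [-0.07  0.14 -0.06] w 86.9
t 6.1667 tcp [ 545.4 -240.9   17. ] x [ 0.001 -0.    -1.   ] zyaw -69.71 q [-11.6  27.8  40.3 104.7 -21.6  55.3 -31.7] F [ 0.1  0.3 -0.5] T [-0.08  0.17 -0.02] w 86.8
```

View pics/w4.png

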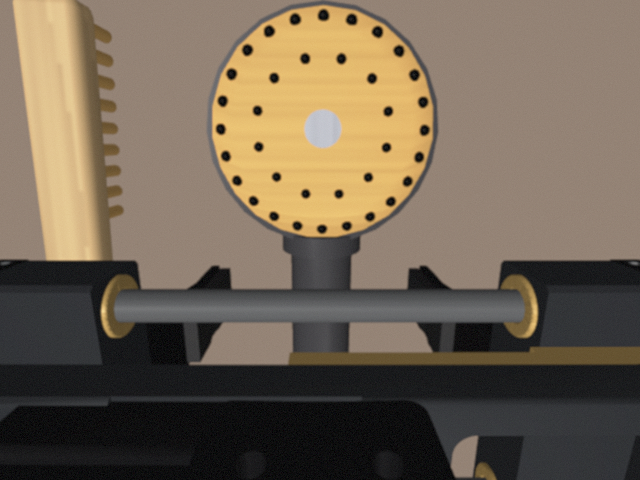

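Run:
```python
from h import *
M=tool();p=read_camera("wrist");T=M@np.array(p["tool_from_camera"])
f=p["frame"].astype(int)
m=np.zeros((480,640),bool);m[0:240,205:440]=1
w,u,v=world(p,m,T);c=f[v,u];yel=(c[:,2]-c[:,0]>60)&(w[:,2]>.03)
W=w[yel];c=W.mean(0);print(c,cv2.minEnclosingCircle(W[:,:2].astype(np.float32)))
h=(M[:3,:3].T@(c-M[:3,3]));print(h)
```

```text
[ 0.61498138 -0.21598518  0.04583008] ((0.6136350035667419, -0.21666398644447327), 0.04068464785814285)
[-0.02883337  0.07392961  0.00079938]
```

Emit:
{"api": "servo_tool", "payload": {"force": 55, "rows": [0,0,-1,0,0.3,0,0,-1,0,0.5,0,0,-1,0,0.7,0,0,-1,0,1,0,0,-1,0,1,0,0,-1,0,1,0,0,-1,0,1,0,0,-1,0,1,0,0,-1,0,1,0,0,-1,0,1]}}

```text
time_s: 7.05
tool_pos: [0.5451, -0.2408, 0.0156]
tool_rot: [-63.4, 90.0, -133.1]
force: [-0.4, 0.6, 0.6]
grip_width: 0.0285
```

```bash
python3 -c "
from h import *
st()"
```

```text
t 7.05 tcp [ 545.1 -240.8   15.6] x [-0. -0. -1.] zyaw -69.71 q [-11.5  27.9  40.3 104.7 -21.6  55.2 -31.6] F [-0.4  0.6  0.6] T [-0.14  0.16 -0.  ] w 28.5
```

Emit:
{"api": "servo_tool", "payload": {"rows": [0,0,0,0,1,0,0,0,0,1,0,0,0,0,1,0,0,0,0,1]}}

```text
time_s: 7.38
tool_pos: [0.5453, -0.2413, 0.0156]
tool_rot: [10.1, 89.9, -59.6]
force: [1.5, -1.6, -2.4]
grip_width: 0.0242
```

Emit:
{"api": "servo_tool", "payload": {"rows": [0,0,2,0,1,0,0,5,0,1,0,0,9,0,1,0,0,14,0,1,0,0,20,0,1,0,0,26,0,1,0,0,30,0,1,0,0,30,0,1,0,0,30,0,1]}}

```text
time_s: 8.13
tool_pos: [0.5454, -0.2408, 0.0461]
tool_rot: [64.6, 90.0, -5.1]
force: [-0.1, -0.3, -9.1]
grip_width: 0.0243
```

```bash
cat > lv.py <<'E'
from h import *
import sys
M=tool();st();p=read_camera("wrist");T=M@np.array(p["tool_from_camera"])
cv2.imwrite(f"pics/{sys.argv[1]}.png",p["frame"])
f=p["frame"].astype(int);m=np.zeros((480,640),bool);m[0:240,205:440]=1
w,u,v=world(p,m,T);c=f[v,u];yel=(c[:,2]-c[:,0]>60)&(w[:,2]>M[2,3]+.01)
W=w[yel];L=(W-M[:3,3])@M[:3,:3]
print("cap tool",L.mean(0),"enc",cv2.minEnclosingCircle((L[:,1:]*1000).astype(np.float32)))
A=np.c_[L[:,1:],np.ones(len(L))];k=np.linalg.lstsq(A,L[:,0],rcond=None)[0];print("slope deg along tube, across:",np.degrees(k[:2]))
E
python3 lv.py w5
```

```text
t 8.1333 tcp [ 545.4 -240.8   46.1] x [ 0.001 -0.    -1.   ] zyaw -69.71 q [-12.7  25.6  41.6 103.7 -19.7  58.1 -33. ] F [-0.1 -0.3 -9.1] T [-0.08  0.16 -0.02] w 24.3
cap tool [-0.03012072  0.07415993 -0.00014602] enc ((72.8222427368164, -0.09034552425146103), 40.51110076904297)
slope deg along tube, across: [ 0.15477754 -0.07415632]
```

View pics/w5.png

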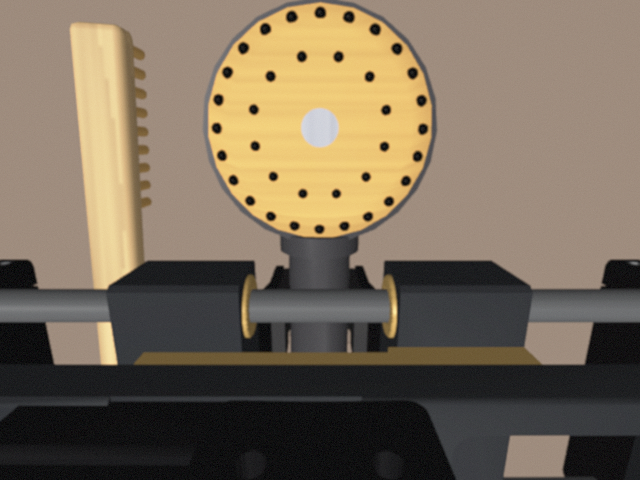

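Emit:
{"api": "servo_tool", "payload": {"rows": [0,0,5,0,1,0,0,15,0,1,0,0,30,0,1,0,0,48,0,1,0,0,68,0,1,0,0,88,0,1,0,0,106,0,1,0,0,120,0,1,0,0,130,0,1,0,0,135,0,1]}}

```text
time_s: 9.02
tool_pos: [0.5457, -0.2414, 0.1827]
tool_rot: [57.8, 89.8, -12.0]
force: [-0.4, -0.6, -8.8]
grip_width: 0.0247
```

Emit:
{"api": "servo_tool", "payload": {"rows": [0,4,3,0,1,0,12,8,0,1,0,24,14,0,1,-1,39,20,-0.5,1,-1,57,24,-1,1,-1,77,26,-1.6,1,-2,97,27,-2.3,1,-2,117,27,-3,1,-3,137,27,-3.7,1,-3,157,27,-4.4,1]}}

```text
time_s: 9.85
tool_pos: [0.541, -0.0819, 0.2068]
tool_rot: [-117.1, 89.9, 168.7]
force: [0.1, -0.5, -8.6]
grip_width: 0.0249
```

Emit:
{"api": "servo_tool", "payload": {"rows": [-1,20,0,-0.7,1,-1,40,0,-1.4,1,-2,60,0,-2.1,1,-2,80,0,-2.8,1,-3,100,0,-3.5,1,-4,120,0,-4.2,1,-4,140,0,-4.9,1,-5,160,0,-5.6,1,-5,180,0,-6.3,1,-6,200,0,-7,1]}}

```text
time_s: 10.68
tool_pos: [0.535, 0.1177, 0.2067]
tool_rot: [-84.1, 89.9, -165.2]
force: [-0.2, -0.4, -8.7]
grip_width: 0.0246
```

Emit:
{"api": "servo_tool", "payload": {"rows": [-1,19,0,-0.7,1,-2,36,0,-1.4,1,-2,51,0,-2,1,-3,64,0,-2.5,1,-4,75,0,-2.9,1,-4,83,0,-3.1,1,-5,89,0,-3.3,1,-5,92,0,-3.3,1,-5,93,0,-3.3,1,-5,93,0,-3.3,1]}}

```text
time_s: 11.52
tool_pos: [0.5312, 0.2087, 0.2075]
tool_rot: [-14.5, 90.0, -98.9]
force: [0.6, 1.0, -8.9]
grip_width: 0.0246
```

```bash
python3 lv.py w6
python3 - <<'E'
from h import *
for n in("scene","top"):
    p=read_camera(n);cv2.imwrite(f"pics/{n}1.png",p["frame"])
E
```

```text
t 11.5167 tcp [531.2 208.7 207.5] x [-0.    -0.001 -1.   ] zyaw -84.44 q [ -51.    10.1   30.2   97.8   -5.3   73.5 -104.1] F [ 0.6  1.  -8.9] T [-0.06  0.19 -0.  ] w 24.6
cap tool [-3.01339857e-02  7.40990761e-02 -3.00498566e-05] enc ((72.76300048828125, -0.05089184641838074), 40.483943939208984)
slope deg along tube, across: [ 0.20494293 -0.17655201]
```

View pics/w6.png

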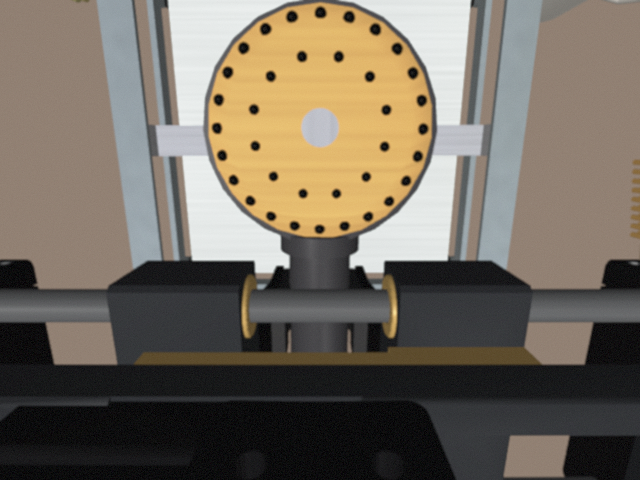

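View pics/scene1.png

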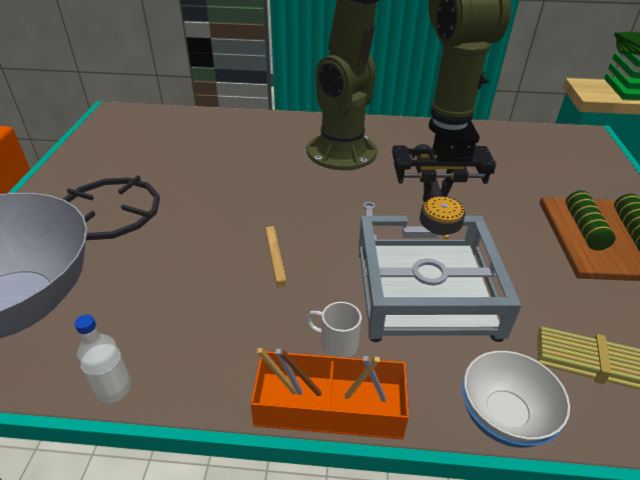

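```bash
cat > sv.py <<'E'
from h import *
M=tool();p=read_camera("wrist");T=M@np.array(p["tool_from_camera"])
m=np.zeros((480,640),bool);m[:255]=1
w,u,v=world(p,m,T);L=(w-M[:3,3])@M[:3,:3]*1000
print("rim z",np.median(w[(abs(w[:,2]-.11)<.008),2]))
rim=abs(w[:,2]-.11)<.006
ed=[]
for y in range(40,130,6):
    s=rim&(abs(L[:,1]-y)<2.5);z=L[s,2]
    a=z[(z<0)&(z>-170)];b=z[(z>0)&(z<170)]
    if len(a)>20 and len(b)>20: ed.append((y,a.min(),a.max(),b.min(),b.max()))
ed=np.array(ed);print(np.round(ed[[0,len(ed)//2,-1]],1))
for c in((1,4),(2,3)):
    mid=ed[:,c].mean(1);k=np.polyfit(ed[:,0],mid,1);print("centre at y=73:",np.polyval(k,73),"angle",np.degrees(np.arctan(k[0])))
f=p["frame"].astype(int)[v,u]
# strap: z~.07
st_=(abs(w[:,2]-.0685)<.006)&(abs(L[:,2])>50)&(abs(L[:,2])<98)
r=L[st_];print(len(r))
for sg in(-1,1):
    q=r[r[:,2]*sg>0];print("strap side",sg,q[:,2].mean(),"y",np.percentile(q[:,1],[2,50,98]),"n",len(q))
E
python3 sv.py
```

```text
rim z 0.10866185333633749
[[  40.  -140.6 -117.6  116.9  139.6]
 [  82.  -141.2 -117.3  116.6  139.7]
 [ 124.  -141.3 -117.7  116.5  139.6]]
centre at y=73: -0.5176501255991223 angle -0.25532174285787257
centre at y=73: -0.49092968971404993 angle -0.19426195361165283
411
strap side -1 -94.9744532973107 y [61.05945403 72.06994491 84.39934957] n 231
strap side 1 95.4351882196863 y [62.01827264 71.85927034 84.56267314] n 180
```

Emit:
{"api": "servo_tool", "payload": {"rows": [0,0.5,-4,0,1,0,0.5,-12,0,1,0,0.5,-23,0,1,0,0.5,-35,0,1,0,0.5,-47,0,1,0,0.5,-58,0,1,0,0.5,-68,0,1,0,0.5,-76,0,1,0,0.5,-80,0,1,0,0.5,-82,0,1]}}

```text
time_s: 12.55
tool_pos: [0.5307, 0.2095, 0.1246]
tool_rot: [-56.5, 89.9, -141.0]
force: [-0.9, 0.5, -8.3]
grip_width: 0.0245
```

Emit:
{"api": "servo_tool", "payload": {"rows": [0,0,0,0,1,0,0,0,0,1,0,0,0,0,1,0,0,0,0,1]}}

```text
time_s: 12.88
tool_pos: [0.5316, 0.2099, 0.1263]
tool_rot: [114.6, 89.9, 30.2]
force: [0.3, -0.1, -8.0]
grip_width: 0.0247
```

```bash
python3 lv.py w7; python3 sv.py
python3 - <<'E'
from h import *
for n in("scene","top"):
    p=read_camera(n);cv2.imwrite(f"pics/{n}2.png",p["frame"])
    for r in cut_out("burner",p)[:1]:
        w,u,v=world(p,r["pixels"]);c=p["frame"][v,u].astype(int);y=(c[:,2]-c[:,0]>60)&(w[:,2]>.14)
        print(n,"cap",w[y].mean(0),cv2.minEnclosingCircle(w[y,:2].astype(np.float32)))
        d=np.hypot(w[:,0]-.604,w[:,1]-.216)
        tl=(d>.16)&(d<.26);print("tail part",tl.sum(),np.round(np.percentile(w[tl],[5,50,95],axis=0),3).tolist() if tl.any() else "")
    for t in("valve","wrench","wire_brush","mug"):
        for r in cut_out(t,p)[:1]:
            w,_,_=world(p,r["pixels"]);print(t,round(r["score"],2),np.round(np.median(w,0),3))
st()
E
```

```text
t 12.8833 tcp [531.6 209.9 126.3] x [ 0.001  0.001 -1.   ] zyaw -84.41 q [ -50.    14.3   29.7  103.2   -7.8   64.5 -102.2] F [ 0.3 -0.1 -8. ] T [-0.04  0.14 -0.01] w 24.7
cap tool [-3.01562797e-02  7.40734875e-02  1.63044785e-06] enc ((72.58750915527344, -0.07301925122737885), 40.48038864135742)
slope deg along tube, across: [ 0.16598515 -0.12023364]
rim z 0.1086766991613877
[[  40.  -139.3 -115.9  118.2  142.5]
 [  82.  -140.2 -115.8  117.9  141.6]
 [ 124.  -137.6 -115.3  117.8  137. ]]
centre at y=73: 1.0684843707438334 angle -0.8754974690421928
centre at y=73: 1.223760142646757 angle -0.11225685341096667
4538
strap side -1 -82.21108791221756 y [60.57538671 72.47730207 84.02229921] n 2320
strap side 1 82.53087524378753 y [61.31019284 72.65709302 84.19398273] n 2218
scene cap [0.61203654 0.21584754 0.1572212 ] ((0.6036324501037598, 0.21851137280464172), 0.03964995592832565)
tail part 110 [[0.368, 0.177, 0.146], [0.379, 0.194, 0.153], [0.387, 0.209, 0.158]]
valve 0.38 [0.388 0.291 0.02 ]
wrench 0.59 [0.303 0.089 0.006]
wire_brush 0.91 [ 0.548 -0.128  0.027]
mug 0.9 [0.775 0.029 0.053]
top cap [0.6102764  0.20616258 0.15719656] ((0.5920354723930359, 0.21109551191329956), 0.04692520201206207)
tail part 736 [[0.365, 0.176, 0.136], [0.395, 0.194, 0.146], [0.441, 0.209, 0.157]]
wrench 0.7 [0.375 0.089 0.006]
wire_brush 0.91 [ 0.521 -0.134  0.026]
mug 0.93 [0.771 0.029 0.039]
t 13.5833 tcp [531.1 209.7 125.6] x [-0. -0. -1.] zyaw -84.41 q [ -50.    14.3   29.7  103.2   -7.8   64.5 -102.2] F [-0.  -0.7 -8.2] T [-0.05  0.13  0.  ] w 24.8
```

View pics/scene2.png

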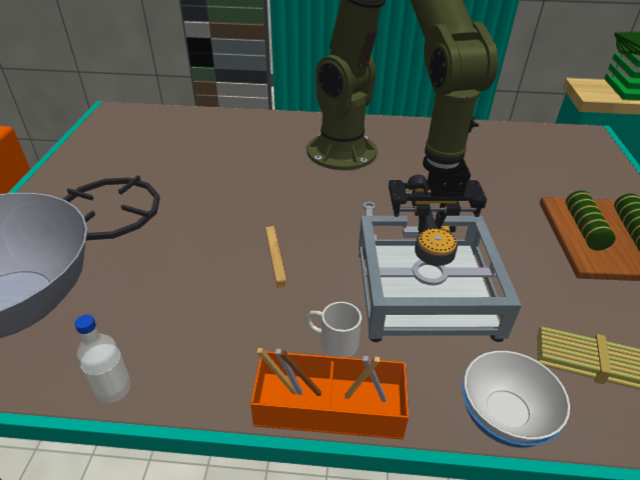

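View pics/top2.png

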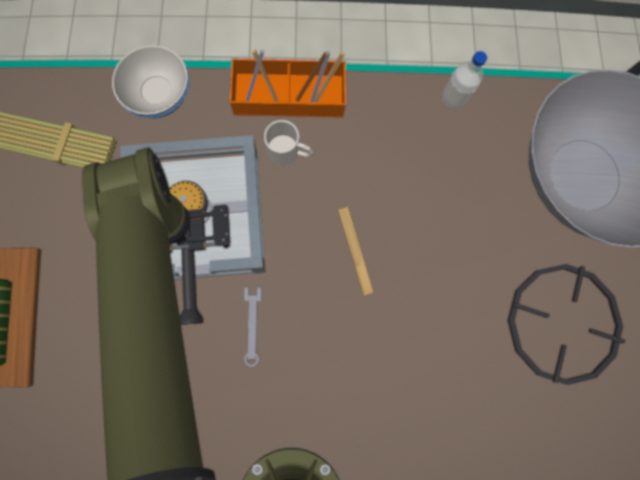

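Emit:
{"api": "servo_tool", "payload": {"rows": [0,-0.3,0,0,1,0,-0.6,0,0,1,0,-0.6,0,0,1,0,-0.6,0,0,1,0,-0.6,0,0,1,0,-0.6,0,0,1,0,-0.6,0,0,1,0,-0.6,0,0,1]}}

```text
time_s: 14.25
tool_pos: [0.5311, 0.2091, 0.1256]
tool_rot: [-26.1, 90.0, -110.5]
force: [-0.2, -0.8, -8.8]
grip_width: 0.0248
```

```bash
python3 lv.py w8; python3 sv.py; python3 -c "
from h import *
st();o=get_obs();print(np.abs(o['joint_velocities']).max())"
```

```text
t 14.25 tcp [531.1 209.1 125.6] x [-0. -0. -1.] zyaw -84.41 q [ -50.    14.3   29.7  103.2   -7.8   64.5 -102.1] F [-0.2 -0.8 -8.8] T [-0.04  0.15 -0.01] w 24.8
cap tool [-3.01470441e-02  7.40841936e-02 -5.37364238e-06] enc ((72.68708801269531, -0.1535390019416809), 40.524051666259766)
slope deg along tube, across: [ 0.19782769 -0.14224211]
rim z 0.1086460394498695
[[  40.  -140.3 -116.5  117.7  141.4]
 [  82.  -139.7 -115.8  117.5  141.2]
 [ 124.  -136.6 -116.   117.2  136.7]]
centre at y=73: 0.4518656343294005 angle -0.2811047639644486
centre at y=73: 0.5080527841459492 angle -0.19116265466879512
4652
strap side -1 -82.12207817777498 y [61.16309711 73.02785379 84.51971468] n 2337
strap side 1 82.51291923386283 y [61.3237555  73.18146523 84.69686449] n 2315
t 14.35 tcp [531.1 209.1 125.6] x [-0. -0. -1.] zyaw -84.41 q [ -50.    14.3   29.7  103.2   -7.8   64.5 -102.1] F [-0.9 -0.1 -8.4] T [-0.04  0.15 -0.01] w 24.9
0.10531606835912946
```

Aligned to within about 0.5 mm across and along, level and steady.

```bash
python3 -c "
from cell import *
print(sign_off())"
```

```text
the job is handed in; nothing more can be done
None
```

The burner is gripped at its balance point with 55 N and is being held level and still over the stove frame, ready for the valve. I handed the job in at 14.4 s.

- **Position:** by the wrist camera, the head is about 0.5 mm off the seat centre, both across and along the tube. The tube is within about 0.3° of the slot direction. The calibration is only good to about 2 mm.
- **Height:** the underside is about 110 mm above the counter, so about 40 mm clear of the seat.
- **Level:** the cap surface reads about 0.2° off level, and the wrist torque stayed the same as before the lift.
- **Weight and forces:** the wrist carries about 8–9 N, which is the burner's weight. No contact force showed during the carry.
- **Other things:** the wrench, wire brush and mug measured within about 2 mm of where they started. For the valve I have only one low-confidence reading (score 0.38), about 15 mm off the start reading from the other camera. The arm hid it from the top camera at the end. Nothing passed near it, but I could not confirm that it stayed put.
- **Checks that disagreed:** the top camera put the cap about 12 mm off in x, because the arm partly covered the burner in that view. I relied on the wrist and scene cameras instead.

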